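Hang the rinsed glue cup on its drip peg

ROBOT

A 6-joint arm with a two-finger parallel gripper is mounted at the origin on a cart in front of the work surface, level with it; the furniture and walls round the work are solid. World frame = base frame: x ahead of the robot, y to its left, z up, the work surface at z = 0. Lengths are in m, angles in rad, forces in N, time in s.
With the tool pointing down it reaches from about 0.375 to 0.9 m from the base axis. Payload 3.1 kg.
Tool frame: the origin (TCP) lies between the finger pads; the fingertips stand 17 mm ahead of it and the grasp point (between the pads) lies 2 mm behind it (robot.nose_length is the distance from the TCP to the fingertips, in m); z points along the fingers, y is the line along which they close (so a half turn about z gives the same grasp; the last joint's range is limited). The gripper opens to 87 mm and grips with 3 to 60 N. Pads are 19 mm wide; open, the fingers measure 117 mm over their backs; the gripper's body (75 mm by 190 mm) begins 51 mm behind the grasp point.
Start: joints at [-1.466, 0.527, 1.433, -0, 1.181, -0.178], TCP at [0.174, -0.6, 0.24] pointing down, gripper open.
Joint ranges: [-3.08, 3.08], [-0.75, 2.2], [0.22, 2.44], [-1.43, 4.57], [0, 2.65], [-2.85, 2.85]. Speed limits (rad/s): [2.79, 2.79, 3.14, 3.14, 3.14, 3.14].

INTERFACE

Orientations are given as a unit quaternion [x, y, z, w].
In Python, from rig import robot, cams gives the robot as it stands.
- The arm moves only by the shell command python3 -m pendant 'ROWS' [FORCE]. ROWS is JSON, a list of rows, each an object with "jaw": the opening, from 0 (shut) to 1 (fully open); "linear": the shift along the tool's x, y, z in cm, a list of three; "twist": the turn about the tool's z in degrees. A call has 1 to 12 rows; each row shifts and turns the commanded pose from where the row before left it, along the tool's axes as they then stand; what a row does not reach is not made up. A row lasts 1/12 s, in which the tool goes at most 41.7 mm and 7.16 degrees, less where a joint would pass 70% of its speed; a pose out of reach is approached as far as the arm can. A call is refused whole if a number of a shift passes 4.17 or a number of a turn 7.16, either way. A call with a gripper value outside its range is refused whole. The fingers move at their own pace and stop on an object; FORCE is the grip in N (left out, the last holds). Time passes only in rows, so rows that do not move let the fingers close. It gives the time, the measured TCP pose, the force, the opening and the grip force at its end, in the units of the state.
- robot.get_obs(): the state, without advancing time (a new reading comes with each control period).
- cams.camera(name): name is "scene" or "top" or "wrist"; returns a dict with "color" (420x560x3 uint8, blue, green, red), "depth" (420x560 float32, m along the optical axis (not along the pixel's ray), 0 where there is no reading), "fov_y" (degrees; the focal length in pixels is half the picture's height over the tangent of half this angle, whatever the lens; pixels are square), "cx", "cy" (the principal point, pixels), "k1" (the pictures are not rectified: a ray, as slopes to the right and down, at radius r is drawn at 1 + k1 r^2 times it, then the intrinsics apply), "view" (4x4, takes a point from world to camera coordinates). Camera axes: x right, y down, z forward; pixel columns grow to the right and rows downward; lengths in m; the calibration is good to about 2 mm. A picture is of the moment at which its call begins.
- robot.hand_in(): hands the job in; it is judged then, once.
The state is a dict: "time": time; "q": joint angles; "joint_velocities": joint speeds; "joint_torque": joint torques, N m; "position": TCP position; "tool_rot": TCP orientation; "ft_force": force on the tool from outside, world axes, zero at the start; "moment": the same for the moment, N m; "grip_width": finger opening in m; "grip_force": force on a finger pad.
Only numpy, scipy, OpenCV 4.12 (cv2) and the standard library are available. Lean on these libraries where they do the work, as an engineer would, in place of code of your own. Each camera call takes 0.05 s, during which the arm holds its last target. There are 200 camera calls.

TASK

Two rinsed steel glue cups stand mouth-down on the saw's sliding table. Pick up the taller cup and hang it, mouth-down, on the longer of the two leaning drip pegs, slid all the way down until the peg's tip meets the inside of its bottom, so that it drains clear of the dish. Let go of it, and leave the shorter cup standing where it is.

Things in the scene. Friction and masses are not known exactly. Their poses are not given: they have to be found in the camera images.
- tall_cup: the taller steel cup, loose, about 0.12 kg, mouth-down: 95 mm high, 58 mm across the mouth (61 over its bead), 50 mm across the closed end, about 52 mm where gripped 20 to 40 mm below that; inside 91 mm deep, 52 mm wide at the mouth, walls 3 mm. Origin: centre of the mouth rim (on the table at the start); z axis runs from the mouth to the closed end (up at the start). Round: yaw has no meaning.
- squat_cup: the shorter cup of the same steel and mouth, 60 mm high, 53 mm across the closed end, also mouth-down; same frame as the tall cup. Stays where it is.
- long_peg_tip (a point): tip of the long wooden peg, 126 mm above the table. Taper 135 mm long, 16 mm thick at the tip, 36 mm thick 91 mm below it; fixed on a grey steel dish 130 x 104 x 14 mm that does not move. Leans 25 degrees, roughly to the robot's left, yaw varies. z axis: out along the peg; y: level, across the lean. Tall cup fully on: its z along this z (up to 13 degrees of play), mouth 91 mm below the tip.
- short_peg_tip (a point): tip of the shorter peg, 70 mm long, on an equal dish of its own; same axes, tip 67 mm above the table. On it the tall cup would stand on the dish. Stays empty.
Mind the look-alikes: they are no part of the job. Leave any red look-alike of the tall_cup alone.

How it is judged:
By the outcome, as a careful person would: the job done as asked, in the order asked, and still so for the second after the job is handed in, with the robot touching nothing.
It also fails if it takes over 38 s, if anything falls off the work surface, if the arm or the gripper's body presses on something with over 40 N, if the wrist force passes 120 N, or if a joint passes its speed limit or range.

## Working session

There is one attempt and no reset: what is moved stays moved. The work goes in short steps, Python scripts to look and compute and a shell command to move; the robot and the scene stay as the last step left them, time stands still between calls to the robot, and variables do not carry over. Pictures are saved under pics/ and viewed, at most 10 in all, crops included, and the job is handed in when it is done.

```bash
mkdir -p pics; ls
cat > h.py <<'E'
import numpy as np, cv2
from rig import robot, cams
def snap(n,f=None):
    c=cams.camera(n); np.savez(f'pics/{f or n}.npz',**c)
    if f: cv2.imwrite(f'pics/{f}.png',c['color'])
    return c
def world(c):
    H,W=c['depth'].shape; f=H/2/np.tan(np.radians(c['fov_y'])/2)
    K=np.array([[f,0,c['cx']],[0,f,c['cy']],[0,0,1.]])
    u,v=np.meshgrid(np.arange(W),np.arange(H))
    p=cv2.undistortPoints(np.stack([u,v],-1).reshape(-1,1,2).astype(np.float64),K,np.array([float(c['k1']),0,0,0])).reshape(H,W,2)
    d=c['depth'].astype(float)
    P=np.dstack([p*d[...,None],d,np.ones_like(d)])
    X=P@np.linalg.inv(c['view']).T
    X=X[...,:3]; X[d==0]=np.nan
    return X
E
python3 - <<'E'
from h import *
a=snap('scene','s1'); b=snap('top','t1')
cv2.imwrite('pics/t1.png',b['color'])
print(robot.get_obs()['tool_rot'],a['fov_y'],np.linalg.inv(a['view'])[:3,3],np.linalg.inv(b['view'])[:3,3],a['k1'])
E
```

```text
pics
[ 9.90022053e-01  1.40909263e-01  3.65478703e-05 -9.55009470e-04] 44.42623593169478 [-0.21161904  1.23847451  1.38332022] [0.28218593 0.14628645 1.4191935 ] 0.043359205293787784
```

View pics/s1.png

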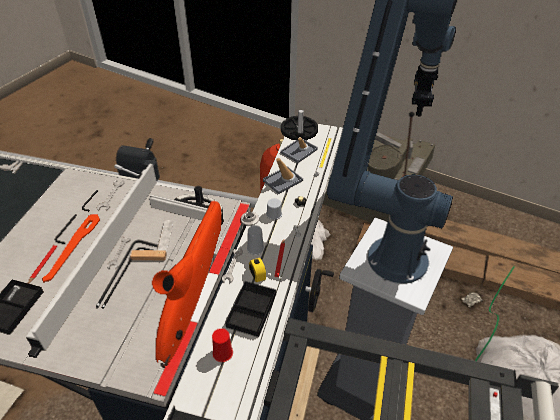

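View pics/t1.png

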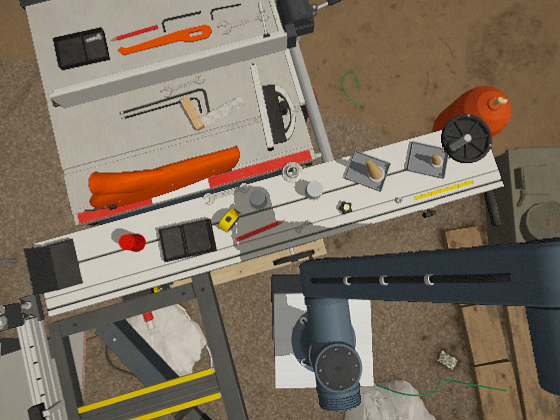

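The scene view shows the tall cup near (255,240), the squat cup near (274,208), the long peg near (287,173) and the short one near (301,145). In the top view they are at about (257,198), (314,188), (372,168) and (430,157). A red look-alike stands at (132,242).

Run:
```python
from h import *
np.set_printoptions(precision=4,suppress=True)
t=dict(np.load('pics/t1.npz')); s=dict(np.load('pics/s1.npz'))
X=world(t);S=world(s)
def win(X,u,v,r): return X[v-r:v+r+1,u-r:u+r+1].reshape(-1,3)
for n,(u,v) in dict(tall=(257,198),squat=(314,188)).items():
    p=win(X,u,v,14); z=np.nanpercentile(p[:,2],[5,50,95,99.5]); print(n,'z',z)
    h=0.095 if n=='tall' else .06
    q=p[abs(p[:,2]-h)<.008]; (x,y),r=cv2.minEnclosingCircle(q[:,:2].astype(np.float32)); print(len(q),q.mean(0),x,y,r)
A=np.vstack([X.reshape(-1,3),S.reshape(-1,3)])
tall=q
for n,(u,v) in dict(long=(372,168),short=(430,157)).items():
    for nm,Y in (('top',X),('scene',S)):
        c=np.nanmedian(win(X,u,v,18),0)
        m=(np.linalg.norm(Y[...,:2]-c[:2],axis=-1)<.085)
        p=Y[m]
        print(n,nm,c,'maxz',np.nanmax(p[:,2]))
        for z0 in np.arange(.02,.13,.012):
            q=p[abs(p[:,2]-z0)<.006]
            if len(q)>2: print('  z%.3f'%z0,len(q),q.mean(0),q[:,:2].min(0),q[:,:2].max(0))
# dish yaw
for nm,im in (('top',t),):
    cv2.imwrite('pics/t2.png',cv2.resize(im['color'][120:230,220:460],None,fx=3.3,fy=3.3,interpolation=cv2.INTER_CUBIC))
    
# obstacles: height map along the strip
for y in np.arange(.45,-.4,-.05):
    print('%.2f'%y,[ '%.0f'%(1000*np.nanmax(q)) if len(q:=X[(abs(X[...,1]-y)<.025)&(abs(X[...,0]-x)<.025)][:,2]) else '-' for x in np.arange(.3,.8,.05)])
```

```text
tall z [-0.0086  0.0019  0.097   0.1002]
195 [0.4585 0.2079 0.0947] 0.4588402807712555 0.20865783095359802 0.025020450353622437
squat z [-0.0063  0.0014  0.0619  0.0663]
205 [0.4876 0.0226 0.0597] 0.4876689910888672 0.021919965744018555 0.026871686801314354
long top [ 0.5569 -0.1769  0.0042] maxz 0.13006116256800548
  z0.020 100 [ 0.5475 -0.1808  0.0177] [ 0.4891 -0.2405] [ 0.624  -0.0933]
  z0.032 26 [ 0.5357 -0.1866  0.0314] [ 0.5274 -0.2053] [ 0.5545 -0.1628]
  z0.044 20 [ 0.5393 -0.1842  0.0437] [ 0.5316 -0.1961] [ 0.5558 -0.1584]
  z0.056 27 [ 0.5419 -0.1762  0.056 ] [ 0.5335 -0.1933] [ 0.5563 -0.1547]
  z0.068 21 [ 0.5452 -0.1705  0.0682] [ 0.5385 -0.1839] [ 0.5605 -0.1523]
  z0.080 20 [ 0.549  -0.167   0.0802] [ 0.5421 -0.1783] [ 0.5613 -0.1477]
  z0.092 15 [ 0.5511 -0.1594  0.0908] [ 0.5463 -0.1722] [ 0.5626 -0.1457]
  z0.104 18 [ 0.5546 -0.1537  0.1041] [ 0.5479 -0.1629] [ 0.5649 -0.1395]
  z0.116 16 [ 0.5584 -0.1477  0.1159] [ 0.5533 -0.1564] [ 0.5691 -0.1371]
  z0.128 21 [ 0.5637 -0.1413  0.1251] [ 0.5554 -0.1483] [ 0.5718 -0.1355]
long scene [ 0.5569 -0.1769  0.0042] maxz
[... 2772 characters left out ...]
 '16', '10', '7', '12', '5', '58', '57', '94']
0.10 ['6', '24', '7', '8', '13', '28', '14', '19', '22', '94']
0.05 ['6', '18', '14', '64', '65', '24', '9', '6', '9', '8']
0.00 ['-147', '8', '10', '69', '68', '8', '7', '2', '-17', '-20']
-0.05 ['-786', '6', '24', '27', '9', '8', '6', '-19', '-22', '-920']
-0.10 ['641', '7', '33', '34', '20', '20', '18', '9', '-', '-919']
-0.15 ['723', '4', '7', '8', '20', '130', '20', '-1', '-', '-']
-0.20 ['809', '-917', '6', '8', '20', '75', '19', '7', '-', '-']
-0.25 ['831', '-915', '6', '15', '11', '20', '14', '6', '-', '-']
-0.30 ['788', '-911', '5', '13', '10', '17', '19', '18', '-', '-']
-0.35 ['-916', '-909', '2', '8', '7', '17', '70', '18', '2', '-']
```

View pics/t2.png

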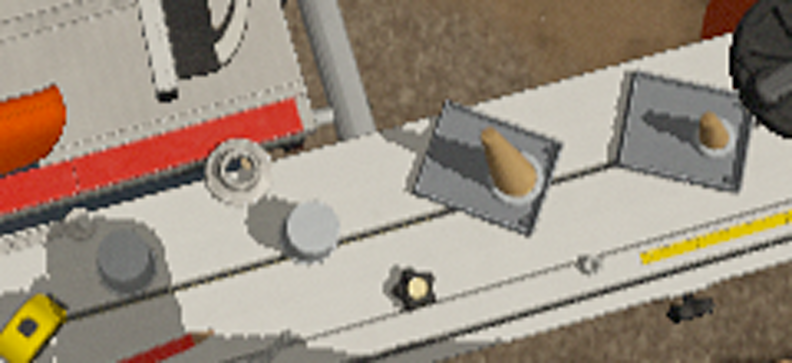

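```bash
cat > fit.py <<'E'
from h import *
from scipy.optimize import least_squares
np.set_printoptions(precision=4,suppress=True)
t=dict(np.load('pics/t1.npz')); s=dict(np.load('pics/s1.npz'))
X=world(t);S=world(s)
def peg(Y):
    m=(np.linalg.norm(Y[...,:2]-[.553,-.16],axis=-1)<.06)&(Y[...,2]>.027)&(Y[...,2]<.14)
    return Y[m]
def res(p,P):
    tip=np.array([p[0],p[1],.126+p[3]]); th=np.radians(25)
    a=np.array([np.sin(th)*np.cos(p[2]),np.sin(th)*np.sin(p[2]),np.cos(th)])
    d=-(P-tip)@a; r=np.linalg.norm((P-tip)+d[:,None]*a,axis=1)
    R=.008+.01*np.clip(d,0,None)/.091
    return np.where(d<0, np.hypot(d,np.clip(r-R,0,None)), r-R)
for P in (peg(X),peg(S),np.vstack([peg(X),peg(S)])):
    o=least_squares(res,[.563,-.14,1.,0],args=(P,),loss='soft_l1',f_scale=.002); print(len(P),o.x,np.degrees(o.x[2]),np.sqrt(np.mean(o.fun**2)))
# cup from sides in both views
for nm,Y in(('top',X),('scene',S)):
    P=Y[(np.linalg.norm(Y[...,:2]-[.459,.208],axis=-1)<.045)&(Y[...,2]>.03)&(Y[...,2]<.105)]
    f=lambda p:np.where(P[:,2]>.09,np.clip(np.linalg.norm(P[:,:2]-p,axis=1)-.025,0,None),np.linalg.norm(P[:,:2]-p,axis=1)-(.029-.004*P[:,2]/.095))
    o=least_squares(f,[.459,.208],loss='soft_l1',f_scale=.002);print(nm,len(P),o.x,np.sqrt(np.mean(o.fun**2)),P[:,2].max())
A=np.vstack([X.reshape(-1,3),S.reshape(-1,3)]); A=A[np.isfinite(A[:,0])]; c=np.array([.459,.208])
D=A[(np.linalg.norm(A[:,:2]-c,axis=1)<.25)&(np.linalg.norm(A[:,:2]-c,axis=1)>.038)]
def clear(P,y,hx,hy):
    u=np.array([np.cos(y),np.sin(y)]); q=P[:,:2]-c
    dy=abs(q@u)-hy; dx=abs(q@[-u[1],u[0]])-hx
    return np.where((dx<0)&(dy<0),np.maximum(dx,dy),np.hypot(np.clip(dx,0,None),np.clip(dy,0,None))).min()
for y in range(-90,90,10):
    r=np.radians(y); print(y,'body %.3f finger %.3f'%(clear(D[(D[:,2]>.105)&(D[:,2]<.4)],r,.0375,.095),clear(D[(D[:,2]>.042)&(D[:,2]<.4)],r,.012,.0585)))
E
python3 fit.py
```

```text
180 [ 0.5657 -0.1389  1.2042  0.0009] 68.9973275374039 0.0014626013374363627
147 [ 0.5663 -0.1382  1.2224  0.0044] 70.0411416910827 0.003368666071581185
327 [ 0.566  -0.1387  1.207   0.0018] 69.1566609370819 0.0025229626140864008
top 248 [0.459 0.208] 0.0017403629295379467 0.10268047225460952
scene 309 [0.4597 0.2068] 0.002316992801289655 0.10108873256102968
-90 body 0.043 finger 0.035
-80 body 0.057 finger 0.033
-70 body 0.070 finger 0.026
-60 body 0.072 finger 0.024
-50 body 0.070 finger 0.025
-40 body 0.064 finger 0.024
-30 body 0.054 finger 0.026
-20 body 0.041 finger 0.033
-10 body 0.026 finger 0.042
0 body 0.012 finger 0.052
10 body 0.008 finger 0.051
20 body 0.012 finger 0.050
30 body 0.014 finger 0.051
40 body 0.013 finger 0.050
50 body 0.008 finger 0.051
60 body 0.011 finger 0.055
70 body 0.020 finger 0.050
80 body 0.030 finger 0.042
```

Both views agree on the long peg: tip at about (0.566, -0.139, 0.126), leaning towards 69°. The tall cup is at (0.459, 0.208). I'll put tool y across the lean, so the cup can pivot between the pads.

```bash
python3 -m pendant '[{"jaw":1,"linear":[0,0,0],"twist":-6.6},{"jaw":1,"linear":[0,0,0],"twist":-6.6},{"jaw":1,"linear":[0,0,0],"twist":-6.6},{"jaw":1,"linear":[0,0,0],"twist":-6.6},{"jaw":1,"linear":[0,0,0],"twist":-6.6},{"jaw":1,"linear":[0,0,0],"twist":-6.6},{"jaw":1,"linear":[0,0,0],"twist":-6.6},{"jaw":1,"linear":[0,0,0],"twist":-6.6},{"jaw":1,"linear":[4,0.5,0],"twist":0},{"jaw":1,"linear":[4,0.5,0],"twist":0},{"jaw":1,"linear":[4,0.5,0],"twist":0},{"jaw":1,"linear":[4,0.5,0],"twist":0}]'
python3 -m pendant '[{"jaw":1,"linear":[4,0.5,0],"twist":0},{"jaw":1,"linear":[4,0.5,0],"twist":0},{"jaw":1,"linear":[4,0.5,0],"twist":0},{"jaw":1,"linear":[4,0.5,0],"twist":0},{"jaw":1,"linear":[4,0.5,0],"twist":0},{"jaw":1,"linear":[4,0.5,0],"twist":0},{"jaw":1,"linear":[4,0.5,0],"twist":0},{"jaw":1,"linear":[4,0.5,0],"twist":0},{"jaw":1,"linear":[4,0.5,0],"twist":0},{"jaw":1,"linear":[4,0.5,0],"twist":0}]'
cat > to.py <<'E'
import sys
from h import *
from scipy.spatial.transform import Rotation as R
o=robot.get_obs(); r=R.from_quat(o['tool_rot']); t=np.array(list(map(float,sys.argv[1:4])))
M=r.as_matrix(); print('t',o['time'],'pos',np.round(o['position'],4),'yaw_y',np.degrees(np.arctan2(M[1,1],M[0,1])),'down',M[2,2],'F',np.round(o['ft_force'],1),'w',o['grip_width'],o['grip_force'],'q',np.round(o['q'],2))
print('tool shift cm',np.round(r.inv().apply(t-o['position'])*100,2))
E
python3 to.py .459 .208 .24
```

```text
time: 1.1
position: [0.2507, -0.4561, 0.239]
tool_rot: [0.824, 0.566, 0.0, -0.001]
ft_force: [0.4, -0.1, 0.3]
grip_width: 0.0872
grip_force: 0.0
time: 1.93
position: [0.4408, -0.1004, 0.2395]
tool_rot: [0.824, 0.566, -0.0, -0.0]
ft_force: [0.5, -0.1, -0.2]
grip_width: 0.0868
grip_force: 0.0
t 1.9333 pos [ 0.4408 -0.1004  0.2395] yaw_y -21.006045813462443 down -0.9999999415147696 F [ 0.5 -0.1 -0.2] w 0.08681981811052071 0.0 q [-0.47  0.3   1.85 -0.    1.   -0.11]
tool shift cm [29.44 -9.35 -0.05]
```

```bash
python3 -m pendant '[{"jaw":1,"linear":[3.68,-1.17,0],"twist":0},{"jaw":1,"linear":[3.68,-1.17,0],"twist":0},{"jaw":1,"linear":[3.68,-1.17,0],"twist":0},{"jaw":1,"linear":[3.68,-1.17,0],"twist":0},{"jaw":1,"linear":[3.68,-1.17,0],"twist":0},{"jaw":1,"linear":[3.68,-1.17,0],"twist":0},{"jaw":1,"linear":[3.68,-1.17,0],"twist":0},{"jaw":1,"linear":[3.68,-1.17,0],"twist":0},{"jaw":1,"linear":[0,0,0],"twist":0}]' >/dev/null
python3 to.py .459 .208 .063
python3 - <<'E'
from h import *
c=snap('wrist','w1'); X=world(c)
P=X[(np.linalg.norm(X[...,:2]-[.459,.208],axis=-1)<.06)&(abs(X[...,2]-.095)<.012)]
print(len(P),P.mean(0),cv2.minEnclosingCircle(P[:,:2].astype(np.float32)))
E
```

```text
t 2.6833 pos [0.4585 0.212  0.2396] yaw_y -20.639736830345534 down -0.999993371075955 F [ 0.  -0.5  1.2] w 0.08684324470864252 0.0 q [0.21 0.37 1.73 0.   1.04 0.57]
tool shift cm [-0.42  0.19 17.65]
2821 [0.45930056 0.20764806 0.09455733] ((0.45893222093582153, 0.20652097463607788), 0.025261521339416504)
```

View pics/w1.png

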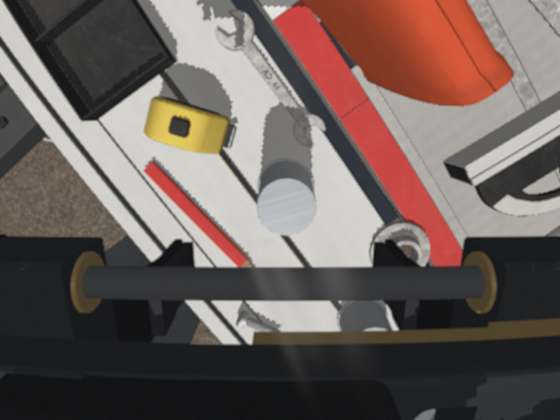

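The wrist view shows the grey tall cup between the fingers' lanes, its closed end at (287,207). Its centre measures (0.459, 0.2073) at 95 mm high, matching the estimate. The tape and wrench are clear of the fingers, so I'm descending.

```bash
python3 -m pendant '[{"jaw":1,"linear":[0,0,3.5],"twist":0},{"jaw":1,"linear":[0,0,3.5],"twist":0},{"jaw":1,"linear":[0,0,3.5],"twist":0},{"jaw":1,"linear":[0,0,3],"twist":0},{"jaw":1,"linear":[0,0,2.5],"twist":0},{"jaw":1,"linear":[0,0,1.6],"twist":0},{"jaw":1,"linear":[0,0,0],"twist":0},{"jaw":1,"linear":[0,0,0],"twist":0}]' 15; python3 to.py .459 .2075 .063
python3 -m pendant '[{"jaw":0,"linear":[0,0,0],"twist":0},{"jaw":0,"linear":[0,0,0],"twist":0},{"jaw":0,"linear":[0,0,0],"twist":0},{"jaw":0,"linear":[0,0,0],"twist":0},{"jaw":0,"linear":[0,0,0],"twist":0},{"jaw":0,"linear":[0,0,0],"twist":0},{"jaw":0,"linear":[0,0,0],"twist":0},{"jaw":0,"linear":[0,0,0],"twist":0}]' 15
```

```text
time: 3.4
position: [0.458, 0.2049, 0.0629]
tool_rot: [0.824, 0.566, -0.001, -0.0]
ft_force: [-0.5, -0.2, 0.6]
grip_width: 0.087
grip_force: 0.0
t 3.4 pos [0.458  0.2049 0.0629] yaw_y -21.067406047690785 down -0.9999960982917893 F [-0.5 -0.2  0.6] w 0.0870163012622307 0.0 q [ 0.2   0.66  1.88 -0.    0.61  0.57]
tool shift cm [ 0.28 -0.   -0.01]
time: 4.07
position: [0.4589, 0.2061, 0.064]
tool_rot: [0.824, 0.566, 0.0, 0.0]
ft_force: [-0.3, -0.5, 4.6]
grip_width: 0.054
grip_force: 15.1
```

```bash
python3 -m pendant '[{"jaw":0,"linear":[0,0,-1.5],"twist":0},{"jaw":0,"linear":[0,0,-3],"twist":0},{"jaw":0,"linear":[0,0,-3.5],"twist":0},{"jaw":0,"linear":[0,0,-3.5],"twist":0},{"jaw":0,"linear":[0,0,-3.5],"twist":0},{"jaw":0,"linear":[0,0,-3],"twist":0},{"jaw":0,"linear":[0,0,-1.5],"twist":0}]'
python3 -m pendant '[{"jaw":0,"linear":[-1.5,1.1,0],"twist":0},{"jaw":0,"linear":[-2.5,1.9,0],"twist":0},{"jaw":0,"linear":[-2.7,2.1,0],"twist":0},{"jaw":0,"linear":[-2.7,2.1,0],"twist":0},{"jaw":0,"linear":[-2.7,2.1,0],"twist":0},{"jaw":0,"linear":[-2.7,2.1,0],"twist":0},{"jaw":0,"linear":[-2.7,2.1,0],"twist":0},{"jaw":0,"linear":[-2.7,2.1,0],"twist":0},{"jaw":0,"linear":[-2.7,2.1,0],"twist":0},{"jaw":0,"linear":[-2.7,2,0],"twist":0},{"jaw":0,"linear":[-2.3,1.7,0],"twist":0},{"jaw":0,"linear":[-1.5,1,0],"twist":0}]'
python3 -m pendant '[{"jaw":0,"linear":[0,0,0],"twist":0},{"jaw":0,"linear":[0,0,0],"twist":0}]'
python3 to.py .562 -.149 .15
python3 - <<'E'
from h import *
c=snap('scene','s2'); t=snap('top','t3')
a=cv2.resize(c['color'][90:230,220:360],(560,560)); cv2.imwrite('pics/s2c.png',a)
X=np.vstack([world(c).reshape(-1,3),world(t).reshape(-1,3)])
E
```

```text
time: 4.65
position: [0.4598, 0.2064, 0.2622]
tool_rot: [0.824, 0.567, 0.003, 0.001]
ft_force: [0.2, 0.1, -0.9]
grip_width: 0.0536
grip_force: 15.0
time: 5.65
position: [0.5629, -0.1519, 0.2579]
tool_rot: [0.825, 0.566, -0.0, 0.0]
ft_force: [-0.3, 0.2, 0.2]
grip_width: 0.054
grip_force: 15.0
time: 5.82
position: [0.5618, -0.1492, 0.2577]
tool_rot: [0.825, 0.566, -0.0, -0.001]
ft_force: [0.7, 0.3, -1.0]
grip_width: 0.054
grip_force: 15.0
t 5.8167 pos [ 0.5618 -0.1492  0.2577] yaw_y -21.11209940316956 down -0.9999976003326178 F [ 0.7  0.3 -1. ] w 0.05402247925211706 14.970791704369333 q [-0.45  0.45  1.52  0.    1.17 -0.08]
tool shift cm [ 0.02  0.03 10.77]
```

View pics/s2c.png

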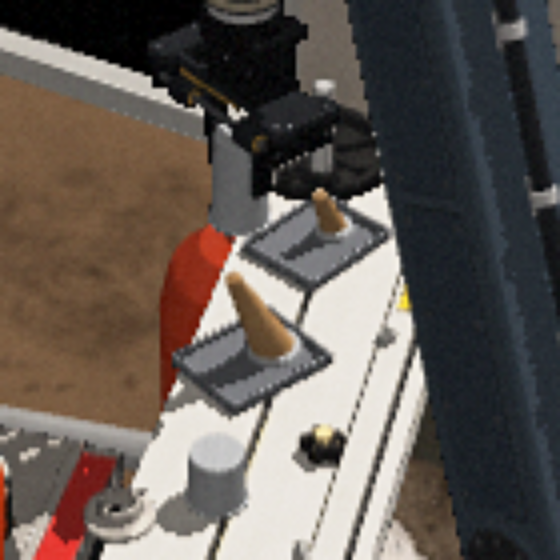

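The crop shows the cup held upright, with its mouth near (240,230) above the long peg's tip at (235,278). The squat cup is untouched. I'll lower to just before contact first.

```bash
python3 -m pendant '[{"jaw":0,"linear":[0,0,1.5],"twist":0},{"jaw":0,"linear":[0,0,2],"twist":0},{"jaw":0,"linear":[0,0,2],"twist":0},{"jaw":0,"linear":[0,0,2],"twist":0},{"jaw":0,"linear":[0,0,1.5],"twist":0},{"jaw":0,"linear":[0,0,1],"twist":0},{"jaw":0,"linear":[0,0,0.5],"twist":0},{"jaw":0,"linear":[0,0,0],"twist":0}]' 8
python3 -m pendant '[{"jaw":0,"linear":[0,0,0.3],"twist":0},{"jaw":0,"linear":[0,0,0.3],"twist":0},{"jaw":0,"linear":[0,0,0.3],"twist":0},{"jaw":0,"linear":[0,0,0.3],"twist":0},{"jaw":0,"linear":[0,0,0.3],"twist":0},{"jaw":0,"linear":[0,0,0],"twist":0}]' 6; python3 to.py .562 -.149 .1
```

```text
time: 6.58
position: [0.5617, -0.1476, 0.1527]
tool_rot: [0.824, 0.567, -0.001, -0.001]
ft_force: [0.1, 1.7, -1.6]
grip_width: 0.0546
grip_force: 8.0
time: 7.08
position: [0.562, -0.1488, 0.1381]
tool_rot: [0.824, 0.566, -0.0, -0.0]
ft_force: [-0.7, 0.7, -0.6]
grip_width: 0.0545
grip_force: 6.0
t 7.0833 pos [ 0.562  -0.1488  0.1381] yaw_y -21.0034989507985 down -0.9999997806920049 F [-0.7  0.7 -0.6] w 0.05452846780119801 5.978697025558972 q [-0.45  0.6   1.63 -0.    0.9  -0.08]
tool shift cm [-0.02  0.01  3.81]
```

```bash
for i in 1; do python3 -m pendant '[{"jaw":0,"linear":[0,0,0.3],"twist":0},{"jaw":0,"linear":[0,0,0.3],"twist":0},{"jaw":0,"linear":[0,0,0.3],"twist":0},{"jaw":0,"linear":[0,0,0.3],"twist":0},{"jaw":0,"linear":[0,0,0],"twist":0}]' 5; done
python3 - <<'E'
from h import *
c=snap('scene','s3'); cv2.imwrite('pics/s3c.png',cv2.resize(c['color'][90:230,220:360],(560,560)))
E
```

```text
time: 7.5
position: [0.5619, -0.1486, 0.1258]
tool_rot: [0.824, 0.566, -0.0, -0.001]
ft_force: [-0.1, 0.1, -0.8]
grip_width: 0.0545
grip_force: 5.0
```

View pics/s3c.png

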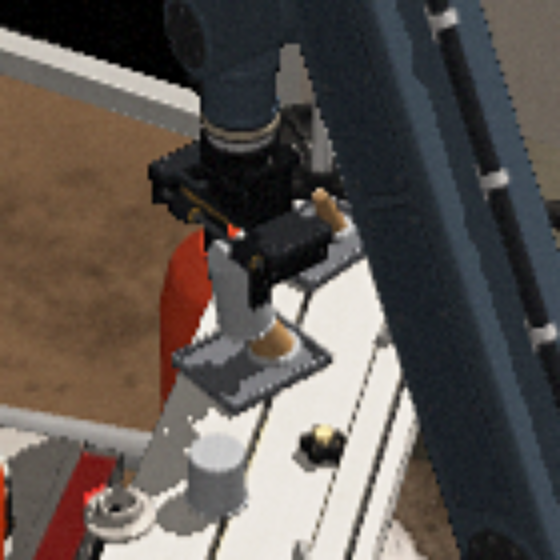

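The crop shows the cup going over the peg, its mouth near (245,335), and already tilting with the lean. I'm continuing down.

```bash
python3 -m pendant '[{"jaw":0,"linear":[0,0,0.3],"twist":0},{"jaw":0,"linear":[0,0,0.3],"twist":0},{"jaw":0,"linear":[0,0,0.3],"twist":0},{"jaw":0,"linear":[0,0,0.3],"twist":0},{"jaw":0,"linear":[0,0,0.3],"twist":0},{"jaw":0,"linear":[0,0,0],"twist":0}]' 5;
python3 -m pendant '[{"jaw":0,"linear":[0,0,0.3],"twist":0},{"jaw":0,"linear":[0,0,0.3],"twist":0},{"jaw":0,"linear":[0,0,0.2],"twist":0},{"jaw":0,"linear":[0,0,0],"twist":0},{"jaw":0,"linear":[0,0,0],"twist":0}]' 4
python3 - <<'E'
from h import *
c=snap('scene','s4'); cv2.imwrite('pics/s4c.png',cv2.resize(c['color'][110:210,230:330],(560,560)))
E
```

```text
time: 8.05
position: [0.5619, -0.1486, 0.1108]
tool_rot: [0.824, 0.566, -0.0, -0.001]
ft_force: [1.1, -0.4, -0.1]
grip_width: 0.0548
grip_force: 5.0
time: 8.47
position: [0.5622, -0.1487, 0.1034]
tool_rot: [0.824, 0.566, -0.0, -0.0]
ft_force: [-0.2, -0.6, -1.0]
grip_width: 0.0546
grip_force: 4.0
```

View pics/s4c.png

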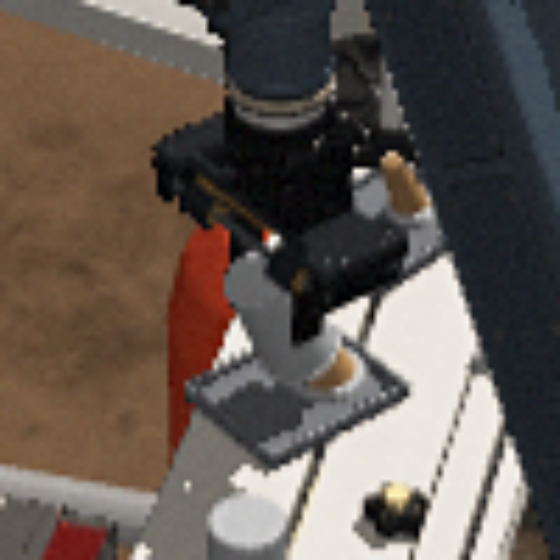

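The cup is almost fully on and tilted along the peg, with its mouth near (300,375) clear of the dish. I'm easing down until it seats.

```bash
python3 -m pendant '[{"jaw":0,"linear":[0,0,0.2],"twist":0},{"jaw":0,"linear":[0,0,0.2],"twist":0},{"jaw":0,"linear":[0,0,0.2],"twist":0},{"jaw":0,"linear":[0,0,0],"twist":0}]' 3
python3 -m pendant '[{"jaw":0,"linear":[0,0,0.2],"twist":0},{"jaw":0,"linear":[0,0,0.2],"twist":0},{"jaw":0,"linear":[0,0,0],"twist":0},{"jaw":0,"linear":[0,0,0],"twist":0}]' 3; python3 to.py .562 -.149 .1
```

```text
time: 8.85
position: [0.5626, -0.1489, 0.0977]
tool_rot: [0.824, 0.566, 0.0, 0.0]
ft_force: [-0.2, 0.5, 1.1]
grip_width: 0.0547
grip_force: 3.0
time: 9.18
position: [0.5628, -0.149, 0.0938]
tool_rot: [0.824, 0.566, 0.0, 0.001]
ft_force: [-0.5, -0.4, 2.8]
grip_width: 0.055
grip_force: 3.1
t 9.1833 pos [ 0.5628 -0.149   0.0938] yaw_y -21.000752410256194 down -0.9999992348140273 F [-0.5 -0.4  2.8] w 0.05502195407385358 3.0777786964313236 q [-0.45  0.67  1.66  0.    0.81 -0.08]
tool shift cm [-0.03 -0.07 -0.62]
```

Contact force is rising, about 3 N with the pads slipping, so it's seated. Opening, then lifting away.

```bash
python3 -m pendant '[{"jaw":0.8,"linear":[0,0,0],"twist":0},{"jaw":1,"linear":[0,0,0],"twist":0},{"jaw":1,"linear":[0,0,0],"twist":0},{"jaw":1,"linear":[0,0,0],"twist":0},{"jaw":1,"linear":[0,0,0],"twist":0},{"jaw":1,"linear":[0,0,0],"twist":0}]'
python3 -m pendant '[{"jaw":1,"linear":[0,0,-1],"twist":0},{"jaw":1,"linear":[0,0,-2],"twist":0},{"jaw":1,"linear":[0,0,-3],"twist":0},{"jaw":1,"linear":[0,0,-3],"twist":0},{"jaw":1,"linear":[0,0,-3],"twist":0},{"jaw":1,"linear":[0,0,-3],"twist":0},{"jaw":1,"linear":[0,0,-3],"twist":0},{"jaw":1,"linear":[0,0,0],"twist":0},{"jaw":1,"linear":[0,0,0],"twist":0},{"jaw":1,"linear":[0,0,0],"twist":0},{"jaw":1,"linear":[0,0,0],"twist":0}]'
python3 - <<'E'
from h import *
from scipy.optimize import least_squares
np.set_printoptions(precision=4,suppress=True)
c=snap('scene','s5'); t=snap('top','t5'); cv2.imwrite('pics/s5c.png',cv2.resize(c['color'][110:230,220:340],(560,560)))
X=np.vstack([world(c).reshape(-1,3),world(t).reshape(-1,3)])
tip=np.array([.566,-.1385,.126]); th=np.radians(25); L=np.array([.358,.934,0])
P=X[(np.linalg.norm(X[:,:2]-tip[:2]+.02*L[:2],axis=1)<.065)&(X[:,2]>.06)&(X[:,2]<.17)]
def f(p):  # closed-end centre + axis tilts
    a=np.array([np.sin(p[3])*np.cos(p[4]),np.sin(p[3])*np.sin(p[4]),np.cos(p[3])])
    q=P-p[:3]; d=-q@a; r=np.linalg.norm(q+d[:,None]*a,axis=1); R=.025+.004*np.clip(d,0,None)/.095
    side=r-R; return np.where(abs(d)<abs(side),np.hypot(d,np.clip(side,0,None)),np.hypot(side,np.clip(-d,0,None)))
o=least_squares(f,[*(tip+[0,0,.004]),th,1.2],loss='soft_l1',f_scale=.002)
p=o.x;a=np.array([np.sin(p[3])*np.cos(p[4]),np.sin(p[3])*np.sin(p[4]),np.cos(p[3])])
print(len(P),p,np.degrees(p[3:]),np.sqrt(np.mean(o.fun**2)),'inside bottom - tip along axis mm',1000*((p[:3]-.004*a-tip)@a),'perp',1000*np.linalg.norm(np.cross(p[:3]-tip,a)),'mouth z',(p[:3]-.095*a)[2])
E
python3 to.py .562 -.149 .1
```

```text
time: 9.68
position: [0.5621, -0.1487, 0.0933]
tool_rot: [0.824, 0.566, -0.0, -0.0]
ft_force: [0.3, 0.0, 0.1]
grip_width: 0.0844
grip_force: 0.0
time: 10.6
position: [0.5612, -0.1483, 0.2722]
tool_rot: [0.824, 0.566, -0.001, -0.001]
ft_force: [-1.2, 0.3, -0.9]
grip_width: 0.0867
grip_force: 0.0
418 [ 0.5706 -0.129   0.1244  0.4747  1.1763] [27.1995 67.3954] 0.0028134174551316853 inside bottom - tip along axis mm -0.5601897529933161 perp 10.117084054027256 mouth z 0.039948333286438376
t 10.7 pos [ 0.5614 -0.1483  0.2719] yaw_y -20.996599276847615 down -0.999993778420101 F [-0.1 -0.1 -0.6] w 0.08679161957098662 0.0 q [-0.45  0.43  1.51  0.    1.21 -0.08]
tool shift cm [-0.05  0.14 17.19]
```

View pics/s5c.png

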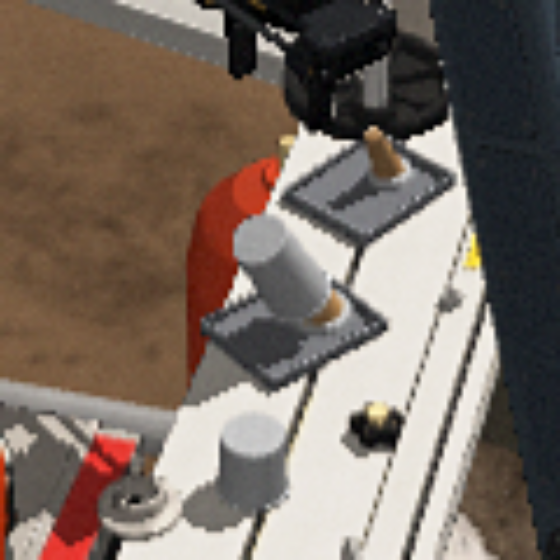

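The cup hangs fully seated at (285,270). The fit puts its inside bottom within 1 mm of the tip and its mouth about 40 mm up, clear of the dish. The squat cup at (253,460) hasn't moved, and the gripper is clear.

```bash
python3 -c "
from rig import robot
print(robot.hand_in())"
```

```text
the job is handed in; nothing more can be done
None
```

The tall cup hangs mouth-down on the long peg, fully seated, clear of the dish and released; the squat cup is where it was, and the job is handed in at about 11 s on the robot's clock.

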